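Change over the spice jars to the new rack in the same order

ROBOT

A 6-joint arm with a two-finger parallel gripper is mounted at the origin on the work surface. World frame = base frame: x ahead of the robot, y to its left, z up, the work surface at z = 0. Lengths are in m, angles in rad, forces in N, time in s.
With the tool pointing down it reaches from about 0.3 to 0.85 m from the base axis. Payload 4.2 kg.
Tool frame: the origin (TCP) lies between the finger pads; the fingertips stand 22 mm ahead of it and the grasp point (between the pads) lies 3 mm ahead of it; z points along the fingers, y is the line along which they close (so a half turn about z gives the same grasp; the last joint's range is limited). The gripper opens to 91 mm and grips with 3 to 60 N. Pads are 32 mm wide; open, the fingers measure 118 mm over their backs; the gripper's body (76 mm by 178 mm) begins 60 mm behind the grasp point.
Start: joints at [-0.02, 0.32, 1.565, -0, 1.257, -0.02], TCP at [0.575, 0, 0.207] pointing down, gripper open.
Joint ranges: [-3.11, 3.11], [-0.84, 2.01], [0.21, 2.61], [-1.34, 4.49], [0.05, 2.63], [-2.56, 2.56]. Speed limits (rad/s): [2.57, 2.57, 3.14, 3.14, 3.14, 3.14].

INTERFACE

Orientations are given as a unit quaternion [w, x, y, z].
In Python, from rig import * gives the robot as it stands.
- The arm moves only by the tool step_arm, never from a script. Its argument "commands" is text: rows parted by semicolons, each of 7 numbers parted by spaces: the finger opening in mm, from 0 to 91.2, then the shift along the tool's x, y, z in units of 200 mm (1.0 is 200 mm), then the turn, a rotation vector about the tool's x, y, z in units of 90 degrees (1.0 is 90 degrees). A call has exactly 8 rows; each row is the pose to reach, as a shift and turn from the pose commanded when the call began, along the tool's axes at that moment; what a row does not reach only later rows make up. A row lasts 1/10 s, in which the tool goes at most 50 mm and 8.59 degrees, less where a joint would pass 70% of its speed; a pose out of reach is approached as far as the arm can. A call with a number of a shift or a turn outside -1 to 1 is refused whole. A call with a gripper value outside its range is refused whole. The fingers move at their own pace and stop on an object; the grip force is fixed at half the most. Time passes only in rows, so rows that repeat a pose let the fingers close, or fill a call up. It gives the time, the measured TCP pose, the force, the opening and the grip force at its end, in the units of the state.
- sense(): the state, without advancing time (a new reading comes with each control period).
- capture(name): name is "scene" or "side" or "wrist"; returns a dict with "color" (480x640x3 uint8, red, green, blue), "z_map" (480x640 float32, m along the optical axis (not along the pixel's ray), 0 where there is no reading), "intrinsics" (3x3 intrinsics, pixels), "k1" (the pictures are not rectified: a ray, as slopes to the right and down, at radius r is drawn at 1 + k1 r^2 times it, then the intrinsics apply), "view" (4x4, takes a point from world to camera coordinates). Camera axes: x right, y down, z forward; pixel columns grow to the right and rows downward; lengths in m; the calibration is good to about 2 mm. A picture is of the moment at which its call begins.
- job_done(): hands the job in; it is judged then, once.
The state is a dict: "time_s": time; "joint_pos": joint angles; "qd": joint speeds; "tau": joint torques, N m; "tool_pos": TCP position; "tcp_rot": TCP orientation; "wrist_force": force on the tool from outside, world axes, zero at the start; "moment": the same for the moment, N m; "width": opening from 0.0 (shut) to 1.0 (fully open); "grasp_force": force on a finger pad.
Only numpy, scipy, OpenCV 4.12 (cv2) and the standard library are available. Lean on these libraries where they do the work, as an engineer would, in place of code of your own. Each camera call takes 0.05 s, during which the arm holds its last target. There are 200 camera calls.

TASK

Move the four spice jars with coloured lids from the old wooden rack to the four free places of the new wire rack, one jar to a place, keeping the left-to-right order in which they stand now, left and right as seen from the robot. Keep the jars upright and stand each one squarely on the new rack's base board. The salt shaker stays standing in its place in the new rack.

Things in the scene. Friction and masses are not known exactly. Their poses are not given: they have to be found in the camera images.
- jar_red: spice jar, amber glass, paper label, red screw lid; round, 46 mm in diameter from foot to lid, 106 mm high (lid: top 26 mm), about 0.18 kg. Origin: centre of underside, z up, turn about z arbitrary. Starts in the old dark wooden rack (fixed): four 62 mm square places in a row, 68 mm apart, floor at z = 8 mm, walls up to 40 mm, end walls 58 mm. Grip from above across the lid.
- jar_yellow: spice jar, amber glass, paper label, yellow screw lid; round, 46 mm in diameter from foot to lid, 106 mm high (lid: top 26 mm), about 0.18 kg. Origin: centre of underside, z up, turn about z arbitrary. Starts in the old dark wooden rack (fixed): four 62 mm square places in a row, 68 mm apart, floor at z = 8 mm, walls up to 40 mm, end walls 58 mm. Grip from above across the lid.
- jar_green: spice jar, amber glass, paper label, green screw lid; round, 46 mm in diameter from foot to lid, 106 mm high (lid: top 26 mm), about 0.18 kg. Origin: centre of underside, z up, turn about z arbitrary. Starts in the old dark wooden rack (fixed): four 62 mm square places in a row, 68 mm apart, floor at z = 8 mm, walls up to 40 mm, end walls 58 mm. Grip from above across the lid.
- jar_blue: spice jar, amber glass, paper label, blue screw lid; round, 46 mm in diameter from foot to lid, 106 mm high (lid: top 26 mm), about 0.18 kg. Origin: centre of underside, z up, turn about z arbitrary. Starts in the old dark wooden rack (fixed): four 62 mm square places in a row, 68 mm apart, floor at z = 8 mm, walls up to 40 mm, end walls 58 mm. Grip from above across the lid.
- clip_red: red label clip, 52 mm wide, fixed to the old wooden rack's front wall (robot's side) before the place where the red-lidded jar starts. Axes: x across the rack, away from the robot; y left along the row; z up. Origin at table height; the place's centre is at x = +38 mm, y = 0. Clip spans x = -22 to +8 mm, up to z = 42 mm. Old rack may be nearer or farther than the new one.
- clip_yellow: yellow label clip, 52 mm wide, fixed to the old wooden rack's front wall (robot's side) before the place where the yellow-lidded jar starts. Axes: x across the rack, away from the robot; y left along the row; z up. Origin at table height; the place's centre is at x = +38 mm, y = 0. Clip spans x = -22 to +8 mm, up to z = 42 mm. Old rack may be nearer or farther than the new one.
- clip_green: green label clip, 52 mm wide, fixed to the old wooden rack's front wall (robot's side) before the place where the green-lidded jar starts. Axes: x across the rack, away from the robot; y left along the row; z up. Origin at table height; the place's centre is at x = +38 mm, y = 0. Clip spans x = -22 to +8 mm, up to z = 42 mm. Old rack may be nearer or farther than the new one.
- clip_blue: blue label clip, 52 mm wide, fixed to the old wooden rack's front wall (robot's side) before the place where the blue-lidded jar starts. Axes: x across the rack, away from the robot; y left along the row; z up. Origin at table height; the place's centre is at x = +38 mm, y = 0. Clip spans x = -22 to +8 mm, up to z = 42 mm. Old rack may be nearer or farther than the new one.
- new_rack: new rack, fixed: steel wire on a beech board 354 x 86 mm. Origin: centre of the board's underside; x across, away from the robot; y left along the row; z up. Five 62 mm square places, centres at x = 0, y = +136, +68, 0, -68, -136 mm; salt shaker in the one at +136 (left end), four free. Jars stand on the board, top at z = 12 mm; wires reach z = 49 mm.
- salt: salt shaker, white ceramic with a domed steel top, 44 mm in diameter and 93 mm high, loose, standing in the left end place of the new rack. Origin: centre of its underside; z up.
There are look-alikes about, which are no part of the job. Leave any pink look-alike of the jar_yellow alone.

How it is judged:
By the outcome, as a careful person would: the job done as asked, in the order asked, and still so for the second after the job is handed in, with the robot touching nothing.
It also fails if it takes over 96 s, if anything falls off the work surface, if the arm or the gripper's body presses on something with over 40 N, if the wrist force passes 120 N, or if a joint passes its speed limit or range.

## Working session

There is one attempt and no reset: what is moved stays moved. The work goes in short steps, Python scripts to look and compute and a tool call to move; the robot and the scene stay as the last step left them, time stands still between calls to the robot, and variables do not carry over. Pictures are saved under pics/ and viewed, at most 14 in all, crops included, and the job is handed in when it is done.

Besides the shell and the picture viewer there is one more tool, called after ">>>" as name(argument=value, ...) on one line, values as JSON. step_arm: Moves the arm, as the interface text tells. Its arguments: {"type":"object","properties":{"commands":{"type":"string"}},"required":["commands"]}

```bash
mkdir -p pics; ls
cat > h.py <<'E'
from rig import *
import numpy as np, cv2
from scipy.spatial.transform import Rotation as R
def world(c,u,v,z=None):
    K=c["intrinsics"];d=z if z is not None else c["z_map"][int(v),int(u)]
    x=(u-K[0,2])/K[0,0];y=(v-K[1,2])/K[1,1];X,Y=x,y
    for _ in range(10):
        s=1+c["k1"]*(X*X+Y*Y);X,Y=x/s,y/s
    V=np.linalg.inv(c["view"]);return V[:3,:3]@(np.array([X,Y,1])*d)+V[:3,3]
def atz(c,u,v,h):
    a=world(c,u,v,0.0);b=world(c,u,v,1.0);return a+(b-a)*(h-a[2])/(b[2]-a[2])
def cloud(c):
    K=c["intrinsics"];v,u=np.mgrid[:480,:640]
    x=(u-K[0,2])/K[0,0];y=(v-K[1,2])/K[1,1];X,Y=x,y
    for _ in range(10):
        s=1+c["k1"]*(X*X+Y*Y);X,Y=x/s,y/s
    d=c["z_map"];P=np.stack([X*d,Y*d,d],-1);V=np.linalg.inv(c["view"])
    P=P@V[:3,:3].T+V[:3,3];P[d==0]=np.nan;return P
def save(c,n,box=None,s=1):
    im=c["color"][:,:,::-1]
    if box: im=im[box[1]:box[3],box[0]:box[2]]
    cv2.imwrite("pics/"+n,cv2.resize(im,None,fx=s,fy=s,interpolation=cv2.INTER_CUBIC))
E
python3 - <<'E'
from h import *
import pickle
print(sense())
for n in("scene","side"):
    c=capture(n);save(c,n+".png");pickle.dump(c,open(n+".pkl","wb"));V=np.linalg.inv(c["view"]);print(n,V[:3,3],V[:3,2])
E
```

```text
pics
{'time_s': 0.0, 'joint_pos': array([-1.99898913e-02,  3.20280275e-01,  1.56567904e+00, -1.64889799e-05,
        1.25739180e+00, -2.00275539e-02]), 'qd': array([-1.65975557e-03,  8.22747645e-04, -1.05720007e-03, -3.11294500e-04,
       -1.34723949e-04, -1.48309195e-05]), 'tau': array([-5.01459035e-04, -4.12465632e+01, -2.31973493e+01,  7.28826877e-02,
        4.58198413e-02, -1.41870069e-04]), 'tool_pos': array([5.74480127e-01, 1.15968920e-05, 2.06126967e-01]), 'tcp_rot': array([-6.28592557e-04,  7.07091390e-01,  7.07121626e-01, -6.14801103e-04]), 'wrist_force': array([ 0.26817351, -0.36108775, -0.5696371 ]), 'moment': array([-0.00134849, -0.05007384, -0.00512488]), 'grasp_force': 0.0, 'width': 1.0011316903743759}
scene [ 0.99541302 -0.35426106  0.66491352] [-0.58746993  0.42917811 -0.68606503]
side [0.29900908 0.39753252 0.53070846] [ 0.29820644 -0.59502246 -0.74633852]
```

View pics/scene.png

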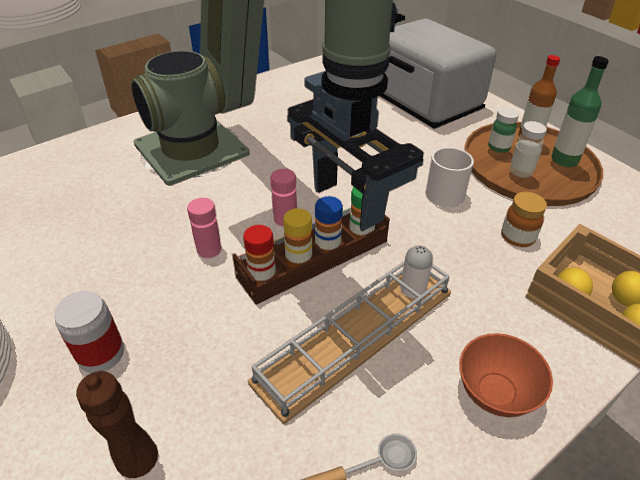

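View pics/side.png

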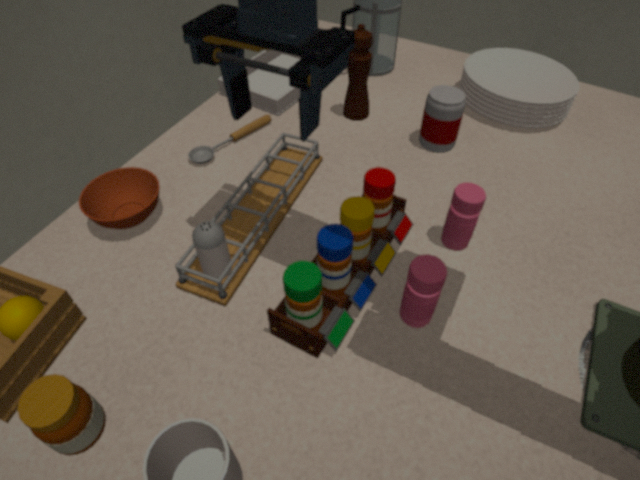

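The scene and side pictures show the old rack nearer the robot. From the robot's left the lids run green (side 303,282), blue (335,245), yellow (357,215), red (379,184). The new rack lies beyond it, with the salt at side (210,250).

These could be mistaken for the targets:
- pink jars at side (463,216) and (423,290), which stand outside the rack
- amber-lidded jar at (60,410)
- red/white can at (443,118)

I'll choose the four jars in the rack behind the coloured clips. Next I measure the lids and the board.

Run:
```python
from h import *
import pickle
from scipy.optimize import least_squares
for n in("scene","side"):
    c=pickle.load(open(n+".pkl","rb"));P=cloud(c);hsv=cv2.cvtColor(c["color"],cv2.COLOR_RGB2HSV)
    H,S=hsv[...,0],hsv[...,1].astype(int)
    reg=(P[...,0]>.3)&(P[...,0]<.7)&(abs(P[...,1])<.3)
    print(n)
    for k,(a,b) in dict(green=(50,80),blue=(100,125),yellow=(18,30),red=(0,5)).items():
        m=reg&(S>150)&(H>=a)&(H<=b)&(P[...,2]>.08)&(P[...,2]<.13)
        q=P[m]
        if len(q)<20: print(k,len(q));continue
        zt=np.percentile(q[:,2],90);t=q[q[:,2]>zt-.004]
        (x,y),r=cv2.minEnclosingCircle((t[:,:2]*1000).astype(np.float32))
        print(k,len(q),"ztop %.4f"%zt,"mean",t[:,:2].mean(0).round(4),"circ %.1f %.1f r %.1f"%(x,y,r))
        m=reg&(S>120)&(H>=a)&(H<=b)&(P[...,2]<.055)&(P[...,2]>.01)
        if m.sum()>20: print("   clip",m.sum(),np.nanmean(P[m],0).round(4))
    # board
    m=reg&(P[...,2]>.007)&(P[...,2]<.018)&(H>8)&(H<22)&(S>70)&(P[...,0]>.4)
    m=cv2.morphologyEx(m.astype(np.uint8),cv2.MORPH_OPEN,np.ones((3,3)))
    nl,l,st,ce=cv2.connectedComponentsWithStats(m)
    q=P[m>0];print("board pts",len(q),np.percentile(q,[1,50,99],axis=0).round(4).tolist(),cv2.minAreaRect((q[:,:2]*1000).astype(np.float32)))
    for u,v,z in [(250,378,.012),(282,416,.012),(449,291,.012)] if n=="scene" else [(181,287,.012),(223,303,.012),(320,158,.012)]: print(atz(c,u,v,z).round(4))
    m=reg&(P[...,2]>.085)&(P[...,2]<.115)&(S<60)&(P[...,0]>.5)&(P[...,1]>.05)
    print("salt",m.sum(),np.percentile(P[m],[1,50,99],axis=0).round(4).tolist() if m.sum() else 0)
c=pickle.load(open("scene.pkl","rb"));a=c["color"][180:430,220:460];d=pickle.load(open("side.pkl","rb"))["color"][120:360,170:420]
a=cv2.resize(a,(400,417));d=cv2.resize(d,(400,417));cv2.imwrite("pics/crop.png",np.hstack([a,d])[:,:,::-1])
```

```text
scene
green 160 ztop 0.1158 mean [0.4666 0.1121] circ 465.8 112.4 r 17.1
blue 604 ztop 0.1160 mean [0.4634 0.0541] circ 462.0 55.6 r 24.0
yellow 690 ztop 0.1158 mean [ 0.46   -0.0069] circ 458.5 -5.6 r 23.8
red 697 ztop 0.1158 mean [ 0.4571 -0.0801] circ 456.0 -79.1 r 24.1
   clip 97 [ 0.4768 -0.0037  0.0308]
board pts 6636 [[0.5964, -0.1971, 0.0079], [0.6409, -0.0616, 0.0134], [0.6943, 0.1465, 0.0162]] ((587.7672119140625, -24.049407958984375), (191.3485870361328, 358.6363220214844), 5.0439982414245605)
[ 0.6127 -0.1953  0.012 ]
[ 0.6896 -0.1902  0.012 ]
[0.6629 0.1612 0.012 ]
salt 532 [[0.6077, 0.0914, 0.0856], [0.631, 0.1053, 0.0988], [0.6456, 0.1279, 0.1076]]
side
green 1223 ztop 0.1146 mean [0.4651 0.1316] circ 466.0 129.8 r 23.3
   clip 430 [0.4155 0.1304 0.0332]
blue 1012 ztop 0.1147 mean [0.459  0.0593] circ 459.5 58.0 r 22.3
   clip 351 [0.4122 0.0631 0.033 ]
yellow 1044 ztop 0.1145 mean [ 0.4558 -0.0027] circ 456.4 -4.4 r 23.3
   clip 1912 [ 0.5773 -0.0015  0.0176]
red 704 ztop 0.1144 mean [ 0.4537 -0.0756] circ 453.9 -77.2 r 22.8
   clip 556 [0.4284 0.0143 0.033 ]
board pts 4441 [[0.5799, -0.1889, 0.0076], [0.6382, -0.003, 0.0115], [0.6851, 0.1615, 0.0143]] ((559.2866821289062, -24.814956665039062), (242.56336975097656, 360.99749755859375), 5.051297664642334)
[0.6506 0.1646 0.012 ]
[0.5807 0.1584 0.012 ]
[ 0.6122 -0.1902  0.012 ]
salt 686 [[0.6026, 0.0964, 0.0858], [0.6171, 0.1194, 0.0977], [0.6392, 0.1341, 0.1052]]
```

View pics/crop.png

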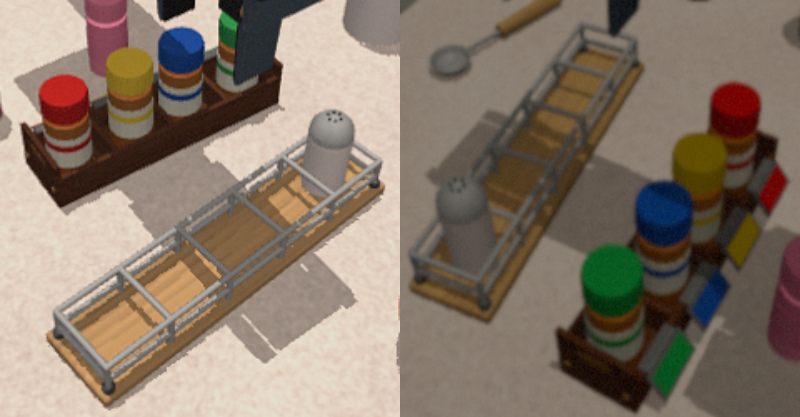

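The crop confirms the choice: the four jars sit behind clips of matching colour, and the pink ones stand outside the rack. The target places are green +68, blue 0, yellow -68 and red -136. I'll raise the arm for a closer wrist view.

>>> step_arm(commands="62 0 -0.05 -0.1 0 0 0; 62 0 -0.1 -0.3 0 0 0; 62 0 -0.2 -0.5 0 0 0; 62 0 -0.2 -0.7 0 0 0; 62 0 -0.2 -0.8 0 0 0; 62 0 -0.2 -0.8 0 0 0; 62 0 -0.2 -0.8 0 0 0; 62 0 -0.2 -0.8 0 0 0")

```text
time_s: 0.9
tool_pos: [0.5343, 0.0, 0.3648]
tcp_rot: [-0.001, 0.707, 0.707, -0.001]
wrist_force: [0.1, 1.0, 0.5]
width: 0.68
grasp_force: 0.0
```

Run:
```python
from h import *
import pickle
c=capture("wrist");save(c,"wrist.png");pickle.dump(c,open("wrist.pkl","wb"));V=np.linalg.inv(c["view"]);print(V[:3,3],V[:3,2])
c=capture("scene");pickle.dump(c,open("scene.pkl","wb"));c=capture("side");pickle.dump(c,open("side.pkl","wb"))
s=sense();print(s["tool_pos"],s["width"])
```

```text
[0.5344976  0.07485619 0.54344074] [-0.00373902 -0.26527911 -0.96416441]
[5.34626445e-01 1.10818630e-05 3.65410032e-01] 0.6759411552163012
```

View pics/wrist.png

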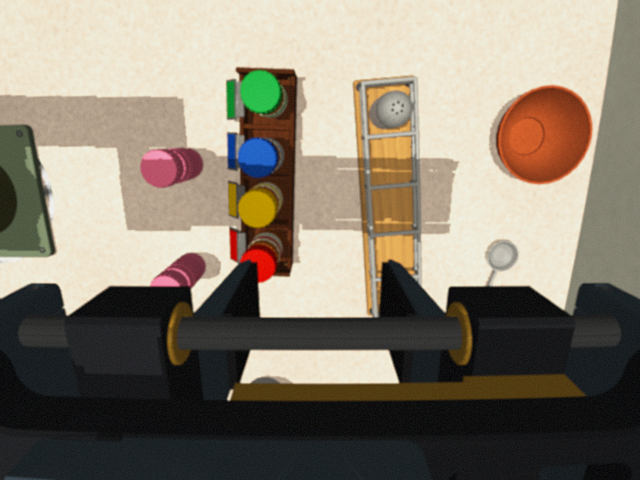

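The wrist view shows the lids at green (260,92), blue (258,157), yellow (258,205) and red (258,265). The board's left corners are at (355,82) and (417,77), and the salt is at (393,108). I'll combine all three views.

Run:
```python
from h import *
import pickle
allq=[];cs={}
for n in("scene","side","wrist"):
    c=pickle.load(open(n+".pkl","rb"));P=cloud(c);hsv=cv2.cvtColor(c["color"],cv2.COLOR_RGB2HSV)
    H,S=hsv[...,0],hsv[...,1].astype(int)
    reg=(P[...,0]>.3)&(P[...,0]<.72)&(abs(P[...,1])<.3)
    print(n)
    for k,(a,b) in dict(green=(50,80),blue=(100,125),yellow=(18,30),red=(0,5)).items():
        m=reg&(S>150)&(H>=a)&(H<=b)&(P[...,2]>.08)&(P[...,2]<.13)
        q=P[m]
        if len(q)<20: print(k,len(q));continue
        zt=np.median(q[q[:,2]>np.percentile(q[:,2],75),2]);t=q[abs(q[:,2]-zt)<.003]
        (x,y),r=cv2.minEnclosingCircle((t[:,:2]*1000).astype(np.float32))
        print(k,len(t),"ztop %.4f"%zt,"circ %.1f %.1f r %.1f"%(x,y,r))
    m=(reg&(P[...,2]>.008)&(P[...,2]<.017)&(H>8)&(H<22)&(S>70)&(P[...,0]>.56)).astype(np.uint8)
    nl,l,st,ce=cv2.connectedComponentsWithStats(cv2.morphologyEx(m,cv2.MORPH_CLOSE,np.ones((7,7))))
    k=1+np.argmax(st[1:,4]);q=P[(m>0)&(l==k)];rc=cv2.minAreaRect((q[:,:2]*1000).astype(np.float32))
    print(len(q),"rect",rc)
    for yaw in(4.5,5):
        a=np.radians(yaw);B=np.array([[np.cos(a),np.sin(a)],[-np.sin(a),np.cos(a)]]);w=q[:,:2]@B.T
        p=np.percentile(w,[.5,99.5],axis=0);print(yaw,"ext",(p[1]-p[0]).round(4),"ctr",(B.T@p.mean(0)).round(4))
    m=reg&(abs(P[...,2]-.098)<.006)&(S<60)&(P[...,0]>.56)&(P[...,1]>.05);
    print("salt",m.sum(),np.percentile(P[m],[2,98],axis=0).round(4).tolist() if m.sum() else 0)
```

```text
scene
green 327 ztop 0.1160 circ 469.0 127.5 r 22.8
blue 360 ztop 0.1159 circ 461.7 54.7 r 23.6
yellow 402 ztop 0.1157 circ 458.5 -6.3 r 23.7
red 446 ztop 0.1156 circ 455.1 -79.7 r 23.8
6913 rect ((640.453125, -19.082077026367188), (86.05396270751953, 359.03643798828125), 4.969626426696777)
4.5 ext [0.0825 0.3517] ctr [ 0.6422 -0.0216]
5 ext [0.0818 0.3516] ctr [ 0.6418 -0.0217]
salt 293 [[0.6081, 0.0926, 0.0928], [0.6446, 0.1271, 0.1037]]
side
green 890 ztop 0.1146 circ 466.1 129.8 r 23.2
blue 686 ztop 0.1145 circ 460.0 58.0 r 22.3
yellow 606 ztop 0.1144 circ 456.8 -4.7 r 23.2
red 442 ztop 0.1144 circ 453.8 -77.3 r 22.5
4691 rect ((636.4474487304688, -17.508712768554688), (85.72370910644531, 359.7917785644531), 4.980912208557129)
4.5 ext [0.0847 0.354 ] ctr [ 0.6356 -0.0158]
5 ext [0.083  0.3542] ctr [ 0.636  -0.0157]
salt 505 [[0.6046, 0.098, 0.0925], [0.6377, 0.1316, 0.1038]]
wrist
green 1302 ztop 0.1159 circ 466.2 128.7 r 22.8
blue 1160 ztop 0.1158 circ 459.8 55.1 r 22.9
yellow 1070 ztop 0.1155 circ 456.7 -4.8 r 23.0
red 601 ztop 0.1153 circ 454.7 -77.5 r 22.8
6922 rect ((632.906494140625, -18.914642333984375), (77.98225402832031, 358.8652648925781), 5.079946041107178)
4.5 ext [0.078  0.3424] ctr [ 0.6317 -0.0122]
5 ext [0.0769 0.3423] ctr [ 0.6322 -0.012 ]
salt 793 [[0.6037, 0.0929, 0.0925], [0.6415, 0.13, 0.1039]]
```

Lid centres are good to about 2 mm, and their tops at z ≈ 0.115 match the expected 0.114. The rack centre is about (0.636, -0.018) with a yaw of 5°. I'll start with green: go above it first, with the fingers already closing along x, across the row.

>>> step_arm(commands="64 0.1 -0.05 0.15 0 0 0; 64 0.2 -0.1 0.3 0 0 0; 64 0.3 -0.16 0.45 0 0 0; 64 0.4 -0.22 0.6 0 0 0; 64 0.5 -0.27 0.75 0 0 0; 64 0.6 -0.32 0.9 0 0 0; 64 0.64 -0.34 1 0 0 0; 64 0.64 -0.34 1 0 0 0")

```text
time_s: 1.85
tool_pos: [0.464, 0.1282, 0.1638]
tcp_rot: [-0.002, 0.706, 0.708, -0.003]
wrist_force: [-0.7, -0.7, -0.1]
width: 0.703
grasp_force: 0.0
```

>>> step_arm(commands="64 0 0.01 0.1 0 0 0; 64 0 0.01 0.2 0 0 0; 64 0 0.01 0.3 0 0 0; 64 0 0.01 0.3 0 0 0; 30 0 0.01 0.3 0 0 0; 30 0 0.01 0.3 0 0 0; 30 0 0.01 0.3 0 0 0; 30 0 0.01 0.3 0 0 0")

```text
time_s: 2.65
tool_pos: [0.4696, 0.1281, 0.1078]
tcp_rot: [0.001, 0.707, 0.707, 0.001]
wrist_force: [0.3, 0.6, 0.7]
width: 0.384
grasp_force: 0.0
```

The fingers closed past 46 mm without any force, so I'll look.

Run:
```python
from h import *
s=sense();print(s["tool_pos"],s["width"],s["grasp_force"],s["joint_pos"])
a=capture("scene")["color"][130:330,230:450];b=capture("side")["color"][150:350,200:420]
im=np.hstack([cv2.resize(x,(400,364),interpolation=cv2.INTER_CUBIC) for x in(a,b)]);cv2.imwrite("pics/g1.png",im[:,:,::-1])
```

```text
[0.46960253 0.12808898 0.10783816] 0.3840775556557099 0.0 [ 2.42680819e-01  2.71805217e-01  1.91000976e+00 -4.48458887e-05
  9.57883805e-01  2.42765437e-01]
```

View pics/g1.png

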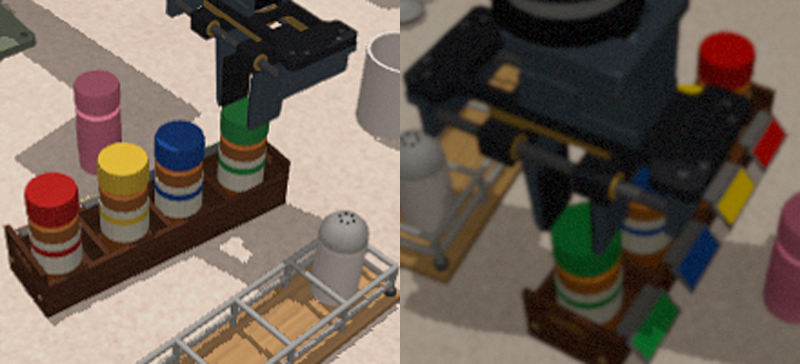

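The fingers have closed on the edge of the lid, on its -y side. I'll measure the fingers against the lid.

Run:
```python
from h import *
for n in("scene","side","wrist"):
    c=capture(n);P=cloud(c);hsv=cv2.cvtColor(c["color"],cv2.COLOR_RGB2HSV);H,S,Vv=[hsv[...,i].astype(int) for i in range(3)]
    r=(P[...,0]>.40)&(P[...,0]<.56)&(P[...,1]>.03)&(P[...,1]<.22)
    g=r&(S>150)&(H>=50)&(H<=80)&(P[...,2]>.085)&(P[...,2]<.13)
    print(n,"green",g.sum(),np.percentile(P[g],[1,50,99],axis=0).round(3).tolist() if g.sum() else 0)
    f=r&(Vv<95)&(S<130)&(P[...,2]>.082)&(P[...,2]<.15)
    q=P[f]
    for lo,hi in((.40,.468),(.468,.56)):
        t=q[(q[:,0]>lo)&(q[:,0]<hi)]
        print("  fingers",len(t),np.percentile(t,[2,50,98],axis=0).round(3).tolist() if len(t)>5 else 0)
```

```text
scene green 350 [[0.454, 0.105, 0.093], [0.476, 0.115, 0.11], [0.492, 0.14, 0.117]]
  fingers 244 [[0.448, 0.035, 0.095], [0.455, 0.121, 0.133], [0.457, 0.14, 0.149]]
  fingers 250 [[0.477, 0.05, 0.092], [0.495, 0.122, 0.133], [0.498, 0.143, 0.149]]
side green 884 [[0.444, 0.117, 0.093], [0.466, 0.141, 0.113], [0.485, 0.153, 0.12]]
  fingers 284 [[0.443, 0.073, 0.1], [0.445, 0.139, 0.134], [0.453, 0.147, 0.15]]
  fingers 298 [[0.479, 0.114, 0.095], [0.485, 0.144, 0.13], [0.494, 0.149, 0.148]]
wrist green 4720 [[0.451, 0.114, 0.096], [0.468, 0.135, 0.115], [0.484, 0.151, 0.12]]
  fingers 759 [[0.444, 0.077, 0.091], [0.45, 0.145, 0.137], [0.454, 0.146, 0.15]]
  fingers 775 [[0.476, 0.069, 0.092], [0.487, 0.144, 0.136], [0.493, 0.146, 0.15]]
```

Run:
```python
from h import *
s=sense();print(s["time_s"],s["width"])
c=capture("wrist")["color"];b=capture("side")["color"][240:340,240:360]
im=np.hstack([cv2.resize(c,(440,330)),cv2.resize(b,(360,330),interpolation=cv2.INTER_CUBIC)]);cv2.imwrite("pics/g2.png",im[:,:,::-1])
s=sense();print(s["time_s"],s["width"])
```

```text
2.9 0.32543869730785246
3.0 0.33079926152595923
```

View pics/g2.png

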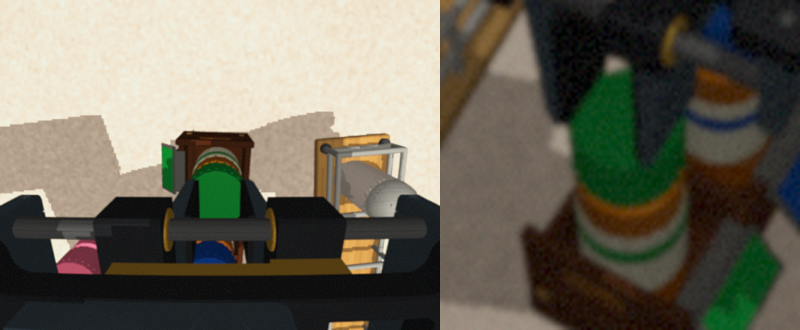

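Visually the tips flank the lid at z ≈ 0.09, yet the opening reads 30 mm with no force. A small lift will show whether the jar is held.

>>> step_arm(commands="30 0 0 -0.02 0 0 0; 30 0 0 -0.05 0 0 0; 30 0 0 -0.1 0 0 0; 30 0 0 -0.15 0 0 0; 30 0 0 -0.2 0 0 0; 30 0 0 -0.2 0 0 0; 30 0 0 -0.2 0 0 0; 30 0 0 -0.2 0 0 0")

```text
time_s: 3.8
tool_pos: [0.4687, 0.1279, 0.1467]
tcp_rot: [-0.0, 0.707, 0.707, -0.0]
wrist_force: [0.1, 0.0, 0.1]
width: 0.331
grasp_force: 0.0
```

Run:
```python
from h import *
a=capture("scene");b=capture("side")
im=np.hstack([cv2.resize(x,(400,364),interpolation=cv2.INTER_CUBIC) for x in(a["color"][130:330,230:450],b["color"][150:350,200:420])]);cv2.imwrite("pics/g3.png",im[:,:,::-1])
for c in(a,b,capture("wrist")):
    P=cloud(c);hsv=cv2.cvtColor(c["color"],cv2.COLOR_RGB2HSV);H,S,_=[hsv[...,i].astype(int) for i in range(3)]
    g=(P[...,0]>.42)&(P[...,0]<.56)&(S>150)&(H>=50)&(H<=80)&(P[...,1]>.03)&(P[...,1]<.22)&(P[...,2]>.07)
    print(g.sum(),np.percentile(P[g],[1,50,99],axis=0).round(3).tolist())
```

```text
577 [[0.448, 0.097, 0.093], [0.477, 0.122, 0.114], [0.499, 0.148, 0.343]]
1481 [[0.433, 0.113, 0.093], [0.462, 0.141, 0.114], [0.529, 0.169, 0.414]]
4354 [[0.445, 0.108, 0.098], [0.467, 0.133, 0.115], [0.499, 0.154, 0.271]]
```

View pics/g3.png

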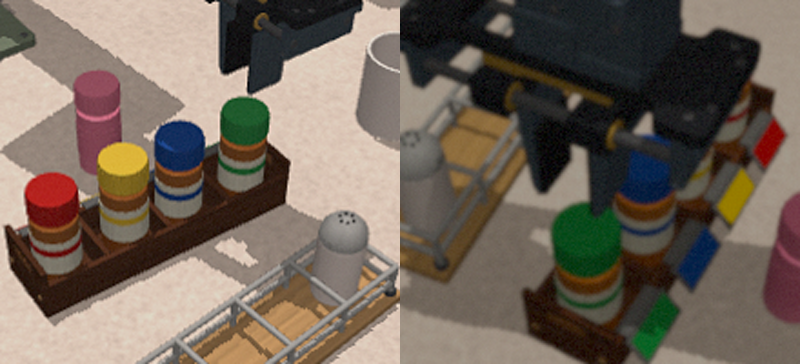

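Run:
```python
from h import *
for n,pts in(("scene",[(374,177),(372,172),(355,168)]),("side",[(309,262),(309,256),(276,250)])):
    c=capture(n);P=cloud(c);Vv=c["color"].max(-1)
    for u,v in pts: print(n,u,v,P[v,u].round(4),c["color"][v,u])
    m=(Vv<95)&(P[...,0]>.42)&(P[...,0]<.52)&(P[...,1]>.09)&(P[...,1]<.17)&(P[...,2]>.1)&(P[...,2]<.2)
    q=P[m]
    for z in np.arange(.1,.16,.005):
        t=q[(q[:,2]>=z)&(q[:,2]<z+.005)];print("%.3f"%z,len(t),t.min(0).round(3)[:2] if len(t) else "",t.max(0).round(3)[:2] if len(t) else "")
s=sense();print(s)
```

```text
scene 374 177 [0.4958 0.1214 0.1643] [27 31 38]
scene 372 172 [0.4956 0.1161 0.1763] [43 45 50]
scene 355 168 [0.4526 0.1168 0.159 ] [7 9 5]
0.100 51 [0.455 0.106] [0.492 0.14 ]
0.105 67 [0.461 0.104] [0.493 0.142]
0.110 197 [0.445 0.105] [0.492 0.151]
0.115 169 [0.449 0.107] [0.491 0.148]
0.120 0  
0.125 0  
0.130 0  
0.135 0  
0.140 0  
0.145 0  
0.150 0  
0.155 40 [0.448 0.112] [0.494 0.142]
side 309 262 [0.4463 0.1466 0.1681] [19 26 31]
side 309 256 [0.4464 0.1461 0.1775] [34 37 37]
side 276 250 [0.4879 0.1455 0.1637] [22 27 22]
0.100 89 [0.444 0.118] [0.48  0.153]
0.105 97 [0.444 0.114] [0.481 0.153]
0.110 839 [0.443 0.108] [0.489 0.153]
0.115 66 [0.446 0.114] [0.484 0.149]
0.120 0  
0.125 0  
0.130 0  
0.135 0  
0.140 0  
0.145 0  
0.150 18 [0.449 0.115] [0.488 0.146]
0.155 87 [0.445 0.114] [0.491 0.147]
{'time_s': 4.05, 'joint_pos': array([ 2.42755841e-01,  2.30871027e-01,  1.85429636e+00, -2.76318867e-05,
        1.05707770e+00,  2.42787804e-01]), 'qd': array([-0.00040008, -0.00146585,  0.00114812, -0.00210714, -0.00171108,
       -0.00154367]), 'tau': array([ 3.91168523e-04, -3.40913987e+01, -2.09389168e+01,  7.26577803e-02,
        2.09737325e-02, -8.77648222e-05]), 'tool_pos': array([0.46883093, 0.12793996, 0.14663819]), 'tcp_rot': array([-1.58152132e-04,  7.07113241e-01,  7.07100246e-01, -2.85570490e-04]), 'wrist_force': array([-0.5808831 , -0.19401612,  0.26035077]), 'moment': array([-0.00288331,  0.02441459,  0.00715414]), 'grasp_force': 0.0, 'width': 0.3298170945785229}
```

The depth shows the real fingertips at z ≈ 0.154 while the reported TCP is 0.147. They therefore end about 7 mm above the reported TCP, not 22 mm below it, and they closed just above the lid. I'll compensate by going roughly 30 mm lower.

>>> step_arm(commands="64 0 -0.01 0 0 0 0; 64 0 -0.01 0 0 0 0; 64 0 -0.01 0 0 0 0; 64 0 -0.01 0.06 0 0 0; 64 0 -0.01 0.12 0 0 0; 64 0 -0.01 0.18 0 0 0; 64 0 -0.01 0.22 0 0 0; 64 0 -0.01 0.22 0 0 0")

```text
time_s: 4.85
tool_pos: [0.4658, 0.1277, 0.1012]
tcp_rot: [-0.001, 0.707, 0.707, -0.002]
wrist_force: [0.1, 0.8, 1.1]
width: 0.704
grasp_force: 0.0
```

>>> step_arm(commands="64 0 0 0.03 0 0 0; 64 0 0 0.06 0 0 0; 64 0 0 0.09 0 0 0; 64 0 0 0.11 0 0 0; 64 0 0 0.11 0 0 0; 30 0 0 0.11 0 0 0; 30 0 0 0.11 0 0 0; 30 0 0 0.11 0 0 0")

```text
time_s: 5.65
tool_pos: [0.4672, 0.128, 0.0812]
tcp_rot: [0.0, 0.707, 0.707, 0.0]
wrist_force: [0.1, 0.2, -0.5]
width: 0.493
grasp_force: 30.0
```

Green is gripped at 45 mm and 30 N. Now I lift it.

>>> step_arm(commands="30 0 0 -0.05 0 0 0; 30 0 0 -0.15 0 0 0; 30 0 0 -0.27 0 0 0; 30 0 0 -0.4 0 0 0; 30 0 0 -0.52 0 0 0; 30 0 0 -0.62 0 0 0; 30 0 0 -0.65 0 0 0; 30 0 0 -0.65 0 0 0")

```text
time_s: 6.45
tool_pos: [0.4673, 0.1281, 0.2119]
tcp_rot: [0.001, 0.707, 0.707, 0.001]
wrist_force: [-0.1, -0.4, -1.6]
width: 0.501
grasp_force: 30.0
```

>>> step_arm(commands="30 -0.02 0.05 0 0 0 0; 30 -0.08 0.17 0 0 0 0; 30 -0.15 0.32 0 0 0 0; 30 -0.22 0.47 0 0 0 0; 30 -0.29 0.62 0 0 0 0; 30 -0.36 0.75 0 0 0 0; 30 -0.39 0.81 0 0 0 0; 30 -0.39 0.81 0 0 0 0")

```text
time_s: 7.25
tool_pos: [0.6297, 0.049, 0.209]
tcp_rot: [-0.001, 0.708, 0.707, -0.001]
wrist_force: [-0.9, 0.0, -1.8]
width: 0.5
grasp_force: 30.0
```

Run:
```python
from h import *
a=capture("scene");b=capture("side");w=capture("wrist")
im=np.hstack([cv2.resize(x,(400,400),interpolation=cv2.INTER_CUBIC) for x in(a["color"][150:430,220:500],b["color"][80:320,140:380])]);cv2.imwrite("pics/p1.png",im[:,:,::-1])
print(sense()["tool_pos"])
for c in(a,b,w):
    P=cloud(c);hsv=cv2.cvtColor(c["color"],cv2.COLOR_RGB2HSV);H,S,_=[hsv[...,i].astype(int) for i in range(3)]
    g=(P[...,0]>.56)&(P[...,0]<.69)&(S>150)&(H>=50)&(H<=80)&(P[...,1]>-.03)&(P[...,1]<.12)&(P[...,2]>.19)&(P[...,2]<.28)
    q=P[g];print(g.sum(),np.percentile(q,[2,50,98],axis=0).round(3).tolist())
    q=P[(P[...,0]>.58)&(P[...,0]<.68)&(P[...,1]>0.01)&(P[...,1]<.09)&(P[...,2]>.11)&(P[...,2]<.21)]
    for z in(.14,.16,.18,.2):
        t=q[abs(q[:,2]-z)<.005];print("  ",z,len(t),np.percentile(t[:,:2],[2,98],axis=0).round(3).tolist() if len(t)>5 else 0)
```

```text
[0.6277338  0.05054248 0.21049455]
672 [[0.611, 0.026, 0.221], [0.632, 0.035, 0.242], [0.649, 0.063, 0.244]]
   0.14 83 [[0.621, 0.027], [0.652, 0.058]]
   0.16 147 [[0.62, 0.027], [0.653, 0.06]]
   0.18 161 [[0.62, 0.026], [0.654, 0.06]]
   0.2 196 [[0.617, 0.027], [0.654, 0.059]]
874 [[0.606, 0.041, 0.22], [0.628, 0.066, 0.241], [0.653, 0.075, 0.259]]
   0.14 155 [[0.604, 0.044], [0.639, 0.075]]
   0.16 202 [[0.604, 0.041], [0.638, 0.075]]
   0.18 232 [[0.604, 0.042], [0.639, 0.075]]
   0.2 266 [[0.605, 0.04], [0.639, 0.075]]
5679 [[0.606, 0.031, 0.225], [0.627, 0.062, 0.243], [0.649, 0.073, 0.245]]
   0.14 71 [[0.607, 0.062], [0.646, 0.074]]
   0.16 133 [[0.607, 0.062], [0.647, 0.074]]
   0.18 237 [[0.608, 0.062], [0.647, 0.074]]
   0.2 440 [[0.607, 0.057], [0.649, 0.074]]
```

View pics/p1.png

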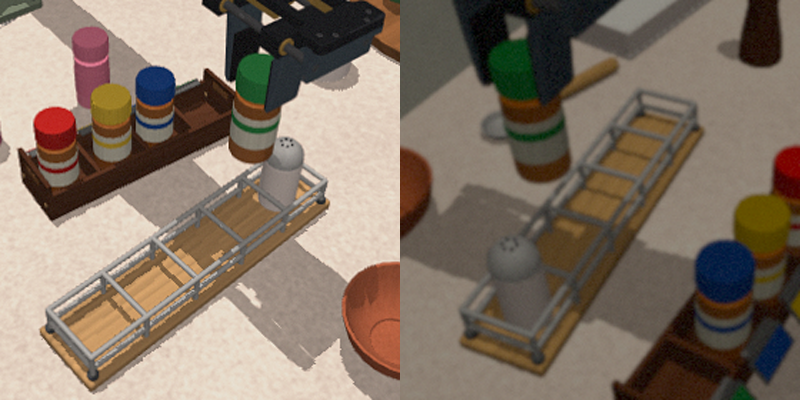

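The carried jar hangs upright with its base at z ≈ 0.136. I read the wire cross-bar midpoints in the scene picture at (372,305), (340,331) and (308,359), and use them to check the rack pose.

Run:
```python
from h import *
a=capture("scene");b=capture("side")
for u,v in[(371.9,305.4),(340.4,330.6),(308.2,359.3)]: print(atz(a,u,v,.047).round(4))
# side crop bars (scale 240/400=.6): mids
for u,v in[(572,237),(608,187),(637,148)]: print(atz(b,140+(u-400)*.6,80+v*.6,.047).round(4))
P=cloud(a);Q=cloud(b);W=cloud(capture("wrist"))
for n,P in(("sc",P),("si",Q),("w",W)):
    m=(P[...,2]>.040)&(P[...,2]<.056)&(P[...,0]>.57)&(P[...,0]<.72)&(P[...,1]>-.22)&(P[...,1]<.17)
    q=P[m];al=np.radians(5);B=np.array([[np.cos(al),np.sin(al)],[-np.sin(al),np.cos(al)]])
    w=(q[:,:2]-[.636,-.018])@B.T;w=w[(abs(w[:,0])<.05)&(abs(w[:,1])<.19)]
    print(n,len(w),"front rail x",np.median(w[w[:,0]<-.022,0]).round(4),"back",np.median(w[w[:,0]>.022,0]).round(4),[(k,np.median(w[(abs(w[:,1]-k)<.014)&(abs(w[:,0])<.02),1]).round(4)) for k in(-.17,-.102,-.034,.034,.102,.17)])
```

```text
[0.6313 0.0146 0.047 ]
[ 0.6411 -0.0542  0.047 ]
[ 0.6544 -0.1215  0.047 ]
[0.621  0.0415 0.047 ]
[ 0.6284 -0.0305  0.047 ]
[ 0.6342 -0.0943  0.047 ]
sc 2676 front rail x -0.03 back 0.0372 [(-0.17, np.float64(-0.1711)), (-0.102, np.float64(-0.1042)), (-0.034, np.float64(-0.0356)), (0.034, np.float64(0.0324)), (0.102, np.float64(0.1096)), (0.17, np.float64(0.1679))]
si 2164 front rail x -0.0322 back 0.0342 [(-0.17, np.float64(-0.1685)), (-0.102, np.float64(-0.0999)), (-0.034, np.float64(-0.0331)), (0.034, np.float64(0.0347)), (0.102, np.float64(0.1022)), (0.17, np.float64(0.1708))]
w 3357 front rail x -0.0318 back 0.0346 [(-0.17, np.float64(nan)), (-0.102, np.float64(-0.1015)), (-0.034, np.float64(nan)), (0.034, np.float64(nan)), (0.102, np.float64(0.1011)), (0.17, np.float64(0.1682))]
  return _methods._mean(a, axis=axis, dtype=dtype,
  ret = ret.dtype.type(ret / rcount)
```

The cross-bars land on the ±34 and ±102 mm grid, so the rack centre is (0.6375, -0.018) with a yaw of 5°. Now I lower green.

>>> step_arm(commands="30 0 0.015 0.06 0 0 0; 30 0 0.015 0.15 0 0 0; 30 0 0.015 0.25 0 0 0; 30 0 0.015 0.35 0 0 0; 30 0 0.015 0.45 0 0 0; 30 0 0.015 0.53 0 0 0; 30 0 0.015 0.57 0 0 0; 30 0 0.015 0.57 0 0 0")

```text
time_s: 8.35
tool_pos: [0.6309, 0.0501, 0.0954]
tcp_rot: [-0.001, 0.707, 0.707, -0.001]
wrist_force: [0.0, 1.0, -0.2]
width: 0.496
grasp_force: 30.0
```

>>> step_arm(commands="30 0 0 0.01 0 0 0; 30 0 0 0.02 0 0 0; 30 0 0 0.03 0 0 0; 30 0 0 0.04 0 0 0; 30 0 0 0.045 0 0 0; 30 0 0 0.05 0 0 0; 30 0 0 0.05 0 0 0; 30 0 0 0.05 0 0 0")

```text
time_s: 9.15
tool_pos: [0.6321, 0.05, 0.087]
tcp_rot: [0.0, 0.707, 0.707, 0.0]
wrist_force: [-0.3, 0.3, -1.7]
width: 0.5
grasp_force: 30.0
```

>>> step_arm(commands="30 0 0 0.005 0 0 0; 30 0 0 0.008 0 0 0; 30 0 0 0.008 0 0 0; 64 0 0 0.008 0 0 0; 64 0 0 0.008 0 0 0; 64 0 0 0.008 0 0 0; 64 0 0 0.008 0 0 0; 64 0 0 0.008 0 0 0")

```text
time_s: 9.95
tool_pos: [0.6321, 0.05, 0.0855]
tcp_rot: [0.0, 0.707, 0.707, 0.0]
wrist_force: [0.2, 0.3, -0.6]
width: 0.698
grasp_force: 0.0
```

>>> step_arm(commands="64 0 0 -0.03 0 0 0; 64 0 0 -0.1 0 0 0; 64 0 0 -0.2 0 0 0; 64 0 0 -0.32 0 0 0; 64 0 0 -0.4 0 0 0; 64 0 0 -0.45 0 0 0; 64 0 0 -0.45 0 0 0; 64 0 0 -0.45 0 0 0")

```text
time_s: 10.75
tool_pos: [0.6317, 0.05, 0.1752]
tcp_rot: [-0.0, 0.707, 0.707, -0.0]
wrist_force: [0.1, -0.4, -0.6]
width: 0.703
grasp_force: 0.0
```

Next is blue.

>>> step_arm(commands="64 0.01 -0.08 0 0 0 0; 64 0.01 -0.22 0 0 0 0; 64 0.02 -0.38 0 0 0 0; 64 0.03 -0.54 0 0 0 0; 64 0.03 -0.7 0 0 0 0; 64 0.03 -0.82 0 0 0 0; 64 0.03 -0.86 0 0 0 0; 64 0.03 -0.86 0 0 0 0")

```text
time_s: 11.55
tool_pos: [0.4594, 0.056, 0.1751]
tcp_rot: [-0.0, 0.707, 0.707, -0.0]
wrist_force: [-0.6, -0.2, 0.4]
width: 0.701
grasp_force: 0.0
```

```bash
cat > lids.py <<'E'
from h import *
for n in("scene","side","wrist"):
    c=capture(n);P=cloud(c);hsv=cv2.cvtColor(c["color"],cv2.COLOR_RGB2HSV);H,S=hsv[...,0],hsv[...,1].astype(int)
    reg=(P[...,0]>.4)&(P[...,0]<.72)&(abs(P[...,1])<.3)
    for k,(a,b) in dict(green=(50,80),blue=(100,125),yellow=(18,30),red=(0,5)).items():
        q=P[reg&(S>150)&(H>=a)&(H<=b)&(P[...,2]>.08)&(P[...,2]<.13)]
        if len(q)<60: continue
        zt=np.median(q[q[:,2]>np.percentile(q[:,2],75),2]);t=q[abs(q[:,2]-zt)<.003]
        (x,y),r=cv2.minEnclosingCircle((t[:,:2]*1000).astype(np.float32));print(n,k,len(t),"z %.4f c %.1f %.1f r %.1f"%(zt,x,y,r))
print(sense()["tool_pos"],sense()["time_s"])
E
python3 lids.py
```

```text
scene green 490 z 0.1209 c 633.4 49.9 r 22.2
scene blue 367 z 0.1157 c 460.6 54.6 r 24.8
scene yellow 407 z 0.1156 c 458.8 -5.9 r 23.6
scene red 438 z 0.1157 c 456.2 -79.1 r 23.5
side green 515 z 0.1179 c 630.0 53.0 r 22.2
side blue 670 z 0.1145 c 459.5 58.2 r 22.2
side yellow 404 z 0.1142 c 456.7 -4.1 r 22.5
side red 211 z 0.1143 c 446.8 -77.4 r 21.6
wrist green 2857 z 0.1193 c 629.8 50.7 r 22.8
wrist blue 3106 z 0.1154 c 459.6 55.6 r 22.8
wrist yellow 758 z 0.1150 c 457.2 -5.8 r 23.8
wrist red 105 z 0.1045 c 454.5 -60.2 r 12.8
[0.46135602 0.05601718 0.17523521] 11.7
```

Green stands on the board, with its top 4 mm above those in the old rack as expected. Now I lower onto blue and grip.

>>> step_arm(commands="64 0 0 0.08 0 0 0; 64 0 0 0.18 0 0 0; 64 0 0 0.28 0 0 0; 64 0 0 0.38 0 0 0; 64 0 0 0.44 0 0 0; 64 0 0 0.47 0 0 0; 64 0 0 0.47 0 0 0; 64 0 0 0.47 0 0 0")

```text
time_s: 12.5
tool_pos: [0.4609, 0.056, 0.0817]
tcp_rot: [0.0, 0.707, 0.707, 0.0]
wrist_force: [0.1, -0.5, 0.2]
width: 0.702
grasp_force: 0.0
```

>>> step_arm(commands="30 0 0 0 0 0 0; 30 0 0 0 0 0 0; 30 0 0 0 0 0 0; 30 0 0 0 0 0 0; 30 0 0 -0.05 0 0 0; 30 0 0 -0.15 0 0 0; 30 0 0 -0.27 0 0 0; 30 0 0 -0.4 0 0 0")

```text
time_s: 13.3
tool_pos: [0.4594, 0.056, 0.1623]
tcp_rot: [-0.0, 0.707, 0.707, -0.0]
wrist_force: [-0.2, 0.1, -2.1]
width: 0.499
grasp_force: 30.0
```

>>> step_arm(commands="30 0 0 -0.12 0 0 0; 30 -0.03 0.08 -0.22 0 0 0; 30 -0.1 0.24 -0.25 0 0 0; 30 -0.17 0.42 -0.25 0 0 0; 30 -0.25 0.6 -0.25 0 0 0; 30 -0.32 0.77 -0.25 0 0 0; 30 -0.37 0.885 -0.25 0 0 0; 30 -0.37 0.885 -0.25 0 0 0")

```text
time_s: 14.1
tool_pos: [0.6394, -0.0195, 0.2106]
tcp_rot: [0.0, 0.708, 0.707, 0.0]
wrist_force: [-1.6, 0.2, -2.9]
width: 0.494
grasp_force: 30.0
```

>>> step_arm(commands="30 0 0 0 0 0 0; 30 0 0 0.1 0 0 0; 30 0 0 0.2 0 0 0; 30 0 0 0.3 0 0 0; 30 0 0 0.4 0 0 0; 30 0 0 0.48 0 0 0; 30 0 0 0.53 0 0 0; 30 0 0 0.53 0 0 0")

```text
time_s: 14.9
tool_pos: [0.6353, -0.0175, 0.1044]
tcp_rot: [-0.001, 0.707, 0.707, -0.001]
wrist_force: [-0.9, -0.1, -1.0]
width: 0.498
grasp_force: 30.0
```

>>> step_arm(commands="30 0 0 0.03 0 0 0; 30 0 0 0.05 0 0 0; 30 0 0 0.065 0 0 0; 30 0 0 0.075 0 0 0; 30 0 0 0.085 0 0 0; 30 0 0 0.085 0 0 0; 30 0 0 0.085 0 0 0; 30 0 0 0.085 0 0 0")

```text
time_s: 15.7
tool_pos: [0.6372, -0.018, 0.0885]
tcp_rot: [0.0, 0.707, 0.707, 0.0]
wrist_force: [-0.2, -0.0, -2.5]
width: 0.499
grasp_force: 30.0
```

>>> step_arm(commands="30 0 0 0.008 0 0 0; 30 0 0 0.014 0 0 0; 30 0 0 0.014 0 0 0; 64 0 0 0.014 0 0 0; 64 0 0 0.014 0 0 0; 64 0 0 0.014 0 0 0; 64 0 0 0.014 0 0 0; 64 0 0 0.014 0 0 0")

```text
time_s: 16.5
tool_pos: [0.637, -0.018, 0.0855]
tcp_rot: [0.0, 0.707, 0.707, 0.0]
wrist_force: [0.4, 0.7, 0.2]
width: 0.701
grasp_force: 0.0
```

>>> step_arm(commands="64 0 0 -0.03 0 0 0; 64 0 0 -0.1 0 0 0; 64 0 0 -0.2 0 0 0; 64 0 0 -0.32 0 0 0; 64 0 0 -0.42 0 0 0; 64 0 0 -0.45 0 0 0; 64 0 0 -0.45 0 0 0; 64 0 0 -0.45 0 0 0")

```text
time_s: 17.3
tool_pos: [0.6365, -0.018, 0.175]
tcp_rot: [-0.0, 0.707, 0.707, -0.0]
wrist_force: [-0.8, 0.2, 0.5]
width: 0.699
grasp_force: 0.0
```

Next is yellow.

>>> step_arm(commands="64 0.01 -0.08 0 0 0 0; 64 0.03 -0.24 0 0 0 0; 64 0.05 -0.4 0 0 0 0; 64 0.065 -0.56 0 0 0 0; 64 0.065 -0.72 0 0 0 0; 64 0.065 -0.86 0 0 0 0; 64 0.065 -0.9 0 0 0 0; 64 0.065 -0.9 0 0 0 0")

```text
time_s: 18.1
tool_pos: [0.4561, -0.005, 0.1752]
tcp_rot: [-0.0, 0.707, 0.707, -0.0]
wrist_force: [0.9, -0.2, 0.5]
width: 0.699
grasp_force: 0.0
```

```bash
python3 lids.py
```

```text
scene green 498 z 0.1208 c 633.7 49.8 r 22.2
scene blue 587 z 0.1207 c 637.9 -18.6 r 22.5
scene yellow 402 z 0.1156 c 458.3 -6.3 r 24.1
scene red 440 z 0.1156 c 455.6 -79.4 r 23.3
side green 532 z 0.1177 c 629.5 53.0 r 22.3
side blue 428 z 0.1175 c 635.0 -15.6 r 21.9
side yellow 613 z 0.1143 c 524.6 13.3 r 92.1
side red 298 z 0.1144 c 453.7 -76.5 r 22.3
wrist green 3384 z 0.1195 c 629.6 50.3 r 22.9
wrist blue 2679 z 0.1193 c 635.1 -19.1 r 23.4
wrist yellow 3133 z 0.1154 c 456.4 -5.9 r 23.0
wrist red 781 z 0.1153 c 453.7 -85.5 r 20.6
[ 0.45835385 -0.00504547  0.17542985] 18.25
```

>>> step_arm(commands="64 0 0 0.08 0 0 0; 64 0 0 0.18 0 0 0; 64 0 0 0.28 0 0 0; 64 0 0 0.38 0 0 0; 64 0 0 0.44 0 0 0; 64 0 0 0.47 0 0 0; 64 0 0 0.47 0 0 0; 64 0 0 0.47 0 0 0")

```text
time_s: 19.05
tool_pos: [0.4579, -0.005, 0.0818]
tcp_rot: [0.0, 0.707, 0.707, 0.0]
wrist_force: [-0.2, -0.2, 0.4]
width: 0.702
grasp_force: 0.0
```

>>> step_arm(commands="30 0 0 0 0 0 0; 30 0 0 0 0 0 0; 30 0 0 0 0 0 0; 30 0 0 0 0 0 0; 30 0 0 -0.05 0 0 0; 30 0 0 -0.15 0 0 0; 30 0 0 -0.27 0 0 0; 30 0 0 -0.4 0 0 0")

```text
time_s: 19.85
tool_pos: [0.4564, -0.005, 0.1625]
tcp_rot: [-0.0, 0.707, 0.707, -0.0]
wrist_force: [-1.0, 0.4, -1.4]
width: 0.496
grasp_force: 30.0
```

>>> step_arm(commands="30 0 0 -0.12 0 0 0; 30 -0.03 0.08 -0.22 0 0 0; 30 -0.1 0.24 -0.25 0 0 0; 30 -0.18 0.42 -0.25 0 0 0; 30 -0.26 0.6 -0.25 0 0 0; 30 -0.34 0.78 -0.25 0 0 0; 30 -0.4 0.93 -0.25 0 0 0; 30 -0.4 0.93 -0.25 0 0 0")

```text
time_s: 20.65
tool_pos: [0.646, -0.0867, 0.2104]
tcp_rot: [0.001, 0.708, 0.707, 0.0]
wrist_force: [-0.5, -0.3, -2.8]
width: 0.498
grasp_force: 30.0
```

>>> step_arm(commands="30 0 0 0 0 0 0; 30 0 0 0.1 0 0 0; 30 0 0 0.2 0 0 0; 30 0 0 0.3 0 0 0; 30 0 0 0.4 0 0 0; 30 0 0 0.48 0 0 0; 30 0 0 0.53 0 0 0; 30 0 0 0.53 0 0 0")

```text
time_s: 21.45
tool_pos: [0.6413, -0.0844, 0.1046]
tcp_rot: [-0.001, 0.707, 0.707, -0.001]
wrist_force: [0.3, 0.5, -2.3]
width: 0.501
grasp_force: 30.0
```

>>> step_arm(commands="30 0 0 0.03 0 0 0; 30 0 0 0.05 0 0 0; 30 0 0 0.065 0 0 0; 30 0 0 0.075 0 0 0; 30 0 0 0.085 0 0 0; 30 0 0 0.085 0 0 0; 30 0 0 0.085 0 0 0; 30 0 0 0.085 0 0 0")

```text
time_s: 22.25
tool_pos: [0.6432, -0.085, 0.0887]
tcp_rot: [0.0, 0.707, 0.707, 0.0]
wrist_force: [-0.6, -0.1, -1.7]
width: 0.497
grasp_force: 30.0
```

>>> step_arm(commands="30 0 0 0.008 0 0 0; 30 0 0 0.014 0 0 0; 30 0 0 0.014 0 0 0; 64 0 0 0.014 0 0 0; 64 0 0 0.014 0 0 0; 64 0 0 0.014 0 0 0; 64 0 0 0.014 0 0 0; 64 0 0 0.014 0 0 0")

```text
time_s: 23.05
tool_pos: [0.6431, -0.085, 0.0858]
tcp_rot: [0.0, 0.707, 0.707, 0.0]
wrist_force: [0.2, 0.8, -0.2]
width: 0.701
grasp_force: 0.0
```

>>> step_arm(commands="64 0 0 -0.03 0 0 0; 64 0 0 -0.1 0 0 0; 64 0 0 -0.2 0 0 0; 64 0 0 -0.32 0 0 0; 64 0 0 -0.42 0 0 0; 64 0 0 -0.45 0 0 0; 64 0 0 -0.45 0 0 0; 64 0 0 -0.45 0 0 0")

```text
time_s: 23.85
tool_pos: [0.6425, -0.0849, 0.1752]
tcp_rot: [-0.0, 0.707, 0.707, -0.0]
wrist_force: [0.1, -0.4, -1.4]
width: 0.7
grasp_force: 0.0
```

Last is red.

>>> step_arm(commands="64 0.01 -0.08 0 0 0 0; 64 0.03 -0.24 0 0 0 0; 64 0.035 -0.4 0 0 0 0; 64 0.035 -0.56 0 0 0 0; 64 0.035 -0.72 0 0 0 0; 64 0.035 -0.88 0 0 0 0; 64 0.035 -0.94 0 0 0 0; 64 0.035 -0.94 0 0 0 0")

```text
time_s: 24.65
tool_pos: [0.4536, -0.0779, 0.1753]
tcp_rot: [-0.0, 0.707, 0.707, -0.0]
wrist_force: [0.6, -0.5, 0.7]
width: 0.699
grasp_force: 0.0
```

```bash
python3 lids.py
```

```text
scene green 488 z 0.1208 c 633.5 49.7 r 22.1
scene blue 583 z 0.1207 c 638.5 -19.2 r 22.4
scene yellow 666 z 0.1206 c 644.0 -85.8 r 22.7
scene red 432 z 0.1156 c 455.6 -79.7 r 23.7
side green 524 z 0.1177 c 629.6 53.4 r 22.5
side blue 431 z 0.1176 c 634.5 -15.8 r 21.8
side yellow 380 z 0.1176 c 640.7 -83.7 r 23.2
side red 393 z 0.1144 c 454.2 -76.4 r 22.0
wrist green 4082 z 0.1196 c 630.2 50.1 r 23.1
wrist blue 3399 z 0.1195 c 635.4 -19.3 r 23.1
wrist yellow 2766 z 0.1193 c 640.7 -86.0 r 23.2
wrist red 3051 z 0.1154 c 453.9 -78.9 r 22.9
[ 0.45647586 -0.07812823  0.17567971] 24.8
```

>>> step_arm(commands="64 0 0 0.08 0 0 0; 64 0 0 0.18 0 0 0; 64 0 0 0.28 0 0 0; 64 0 0 0.38 0 0 0; 64 0 0 0.44 0 0 0; 64 0 0 0.47 0 0 0; 64 0 0 0.47 0 0 0; 64 0 0 0.47 0 0 0")

```text
time_s: 25.6
tool_pos: [0.456, -0.0781, 0.082]
tcp_rot: [0.0, 0.707, 0.707, 0.0]
wrist_force: [-0.0, 0.4, 0.6]
width: 0.705
grasp_force: 0.0
```

>>> step_arm(commands="30 0 0 0 0 0 0; 30 0 0 0 0 0 0; 30 0 0 0 0 0 0; 30 0 0 0 0 0 0; 30 0 0 -0.05 0 0 0; 30 0 0 -0.15 0 0 0; 30 0 0 -0.27 0 0 0; 30 0 0 -0.4 0 0 0")

```text
time_s: 26.4
tool_pos: [0.4544, -0.0779, 0.1626]
tcp_rot: [-0.0, 0.707, 0.707, -0.0]
wrist_force: [0.1, 0.6, -1.8]
width: 0.498
grasp_force: 30.0
```

>>> step_arm(commands="30 0 0 -0.12 0 0 0; 30 -0.03 0.08 -0.22 0 0 0; 30 -0.1 0.24 -0.25 0 0 0; 30 -0.17 0.42 -0.25 0 0 0; 30 -0.25 0.6 -0.25 0 0 0; 30 -0.32 0.8 -0.25 0 0 0; 30 -0.375 0.97 -0.25 0 0 0; 30 -0.375 0.97 -0.25 0 0 0")

```text
time_s: 27.2
tool_pos: [0.6524, -0.1544, 0.2102]
tcp_rot: [0.001, 0.707, 0.707, 0.0]
wrist_force: [-0.3, -0.8, -3.0]
width: 0.498
grasp_force: 30.0
```

>>> step_arm(commands="30 0 0 0 0 0 0; 30 0 0 0.1 0 0 0; 30 0 0 0.2 0 0 0; 30 0 0 0.3 0 0 0; 30 0 0 0.4 0 0 0; 30 0 0 0.48 0 0 0; 30 0 0 0.53 0 0 0; 30 0 0 0.53 0 0 0")

```text
time_s: 28.0
tool_pos: [0.6472, -0.1524, 0.1049]
tcp_rot: [-0.001, 0.707, 0.707, -0.001]
wrist_force: [0.4, -0.0, -0.9]
width: 0.5
grasp_force: 30.0
```

>>> step_arm(commands="30 0 0 0.03 0 0 0; 30 0 0 0.05 0 0 0; 30 0 0 0.065 0 0 0; 30 0 0 0.075 0 0 0; 30 0 0 0.085 0 0 0; 30 0 0 0.085 0 0 0; 30 0 0 0.085 0 0 0; 30 0 0 0.085 0 0 0")

```text
time_s: 28.8
tool_pos: [0.6491, -0.153, 0.0889]
tcp_rot: [0.0, 0.707, 0.707, 0.0]
wrist_force: [-0.0, -0.2, -2.2]
width: 0.497
grasp_force: 30.0
```

>>> step_arm(commands="30 0 0 0.008 0 0 0; 30 0 0 0.014 0 0 0; 30 0 0 0.014 0 0 0; 64 0 0 0.014 0 0 0; 64 0 0 0.014 0 0 0; 64 0 0 0.014 0 0 0; 64 0 0 0.014 0 0 0; 64 0 0 0.014 0 0 0")

```text
time_s: 29.6
tool_pos: [0.6491, -0.153, 0.086]
tcp_rot: [0.0, 0.707, 0.707, 0.0]
wrist_force: [0.4, -0.3, 0.5]
width: 0.702
grasp_force: 0.0
```

>>> step_arm(commands="64 0 0 -0.03 0 0 0; 64 0 0 -0.1 0 0 0; 64 0 0 -0.25 0 0 0; 64 0 -0.1 -0.4 0 0 0; 64 0 -0.25 -0.6 0 0 0; 64 0 -0.4 -0.75 0 0 0; 64 0 -0.5 -0.8 0 0 0; 64 0 -0.5 -0.8 0 0 0")

```text
time_s: 30.4
tool_pos: [0.5482, -0.1533, 0.2504]
tcp_rot: [0.003, 0.707, 0.707, 0.001]
wrist_force: [0.4, 0.6, 0.9]
width: 0.7
grasp_force: 0.0
```

```bash
python3 lids.py
python3 - <<'E'
from h import *
a=capture("scene");b=capture("side")
im=np.hstack([cv2.resize(x,(400,400),interpolation=cv2.INTER_CUBIC) for x in(a["color"][150:430,220:500],b["color"][80:320,140:380])]);cv2.imwrite("pics/end.png",im[:,:,::-1])
E
```

```text
scene green 494 z 0.1209 c 633.3 49.4 r 22.2
scene blue 574 z 0.1207 c 638.8 -19.1 r 22.8
scene yellow 661 z 0.1205 c 643.7 -85.7 r 22.5
scene red 748 z 0.1203 c 649.7 -153.9 r 23.2
side green 517 z 0.1177 c 629.7 52.9 r 22.4
side blue 428 z 0.1176 c 634.7 -16.1 r 22.4
side yellow 381 z 0.1177 c 641.8 -84.2 r 22.7
side red 255 z 0.1179 c 647.7 -151.3 r 21.9
wrist green 64 z 0.1143 c 631.4 29.3 r 10.3
wrist blue 2594 z 0.1197 c 635.3 -19.4 r 22.6
wrist yellow 2310 z 0.1196 c 640.9 -85.8 r 23.4
wrist red 1917 z 0.1194 c 646.8 -153.8 r 22.6
[ 0.54949773 -0.15296986  0.24601248] 30.55
```

View pics/end.png

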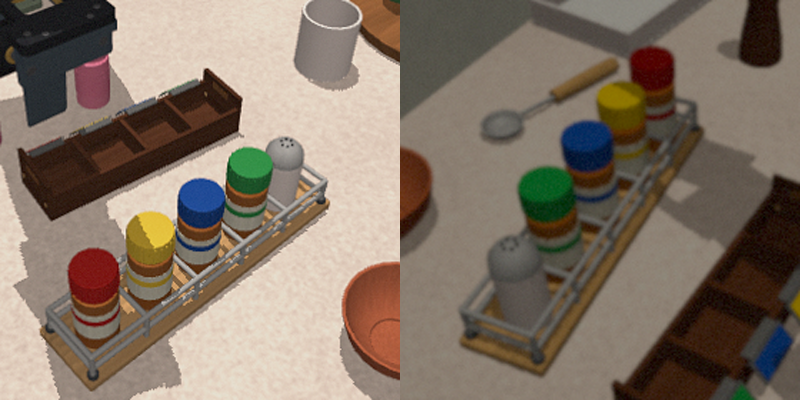

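All four jars stand upright in the new rack. From the salt shaker's end the order is salt, green, blue, yellow, red. The tops are level at z ≈ 0.118 and the gripper is clear, so I'm handing in.

```bash
python3 -c "
from rig import *
print(job_done())"
```

```text
the job is handed in; nothing more can be done
None
```

The four jars now stand upright in the new rack in their original left-to-right order (green, blue, yellow, red), the salt shaker is still in its place, and the job was handed in at about 31 s.

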